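# Kit the fittings tray for the next tube joint

## Robot

A 6-joint arm with a two-finger parallel gripper is mounted at the origin on a cart in front of the work surface, level with it; the furniture and walls round the work are solid. World frame = base frame: x ahead of the robot, y to its left, z up, the work surface at z = 0. Lengths are in m, angles in rad, forces in N, time in s.
With the tool pointing down it reaches from about 0.375 to 0.975 m from the base axis. Payload 3.8 kg.
Tool frame: the origin (TCP) lies on the centre line of the jaws, within the pads' length; the fingertips stand 17 mm ahead of it and the grasp point (between the pads) lies 2 mm behind it (bot.tip_extent is the distance from the TCP to the fingertips, in m); z points along the fingers, y is the line along which they close (so a half turn about z gives the same grasp; the last joint's range is limited). The gripper opens to 85 mm and grips with 20 to 120 N. Pads are 22 mm wide; open, the fingers measure 114 mm over their backs; the gripper's body (76 mm by 85 mm) begins 54 mm behind the grasp point. The pads swing forward as they close: fully open they stand 13 mm farther back than shut.
Start: joints at [-0.037, 0.264, 1.604, -0, 1.274, -0.037], TCP at [0.675, -0, 0.224] pointing down, gripper open.
Joint ranges: [-2.63, 2.63], [-0.94, 2.18], [0.31, 2.57], [-1.31, 4.45], [0, 2.66], [-2.55, 2.55]. Speed limits (rad/s): [2.57, 2.57, 3.14, 3.14, 3.14, 3.14].

## Interface

Orientations are given as a rotation vector (axis times angle).
In Python, from workcell import readout, read_camera, finish_job, bot gives the robot as it stands.
- The arm moves only by the tool jog_arm, never from a script. Its argument "deltas" is one flat list of numbers, 7 for each row, row after row: the shift along the tool's x, y, z in m, then the turn, a rotation vector about the tool's x, y, z in degrees, then the gripper command: -1 is shut, 1 is fully open, values between are in proportion. A call has 1 to 8 rows; each row is the pose to reach, as a shift and turn from the pose commanded when the call began, along the tool's axes at that moment; what a row does not reach only later rows make up. A row lasts 1/10 s, in which the tool goes at most 50 mm and 8.59 degrees, less where a joint would pass 70% of its speed; a pose out of reach is approached as far as the arm can. A call with a gripper value outside its range is refused whole. The fingers move at their own pace and stop on an object; "squeeze" is the grip in N (left out, the last holds). Time passes only in rows, so rows that repeat a pose let the fingers close. It gives the time, the measured TCP pose, the force, the opening and the grip force at its end, in the units of the state.
- readout.read_state(): the state, without advancing time (a new reading comes with each control period).
- read_camera(name): name is "scene" or "side" or "wrist"; returns a dict with "color" (420x560x3 uint8, blue, green, red), "fx", "fy", "cx", "cy" (pixels), "dist" ([k1, k2, p1, p2, k3] as OpenCV has them; the pictures are not rectified), "origin" and "attitude" of the camera in the world. Camera axes: x right, y down, z forward; pixel columns grow to the right and rows downward; lengths in m; the calibration is good to about 2 mm. A picture is of the moment at which its call begins. There is no depth.
- finish_job(): hands the job in; it is judged then, once.
The state is a dict: "time": time; "q": joint angles; "joint_vel": joint speeds; "joint_torque": joint torques, N m; "tool_pos": TCP position; "tcp_rot": TCP orientation; "wrist_force": force on the tool from outside, world axes, zero at the start; "torque": the same for the moment, N m; "width": opening from 0.0 (shut) to 1.0 (fully open); "grip_force": force on a finger pad.
Only numpy, scipy, OpenCV 4.12 (cv2) and the standard library are available. Lean on these libraries where they do the work, as an engineer would, in place of code of your own. Each camera call takes 0.05 s, during which the arm holds its last target. There are 200 camera calls.

## Task

Gather the parts for the next tube joint into the kitting tray, each in the middle of its own mat: the pipe elbow on the blue mat, the tube clamp on the green one (its ring over the middle), the short ferrule on the yellow one and the brass gas nozzle on the red one, each the same way up as you found it. Leave the tall ferrule and the dark steel sleeve standing where they are.

Things in the scene. Friction and masses are not known exactly. Their poses are not given: they have to be found in the camera images.
- elbow_c (a point): Stainless 90 degree pipe elbow lying flat, 62x62x34 mm high, tube about 34 mm thick, 0.14 kg. Point: middle of the bend, half-way up (17 mm above its underside). z up. One mouth faces its -y, the other its +x; the hollow of the bend faces the diagonal (+x, -y). Easily gripped across the tube at this point, closing along that diagonal (about 35 to 40 mm wide).
- clamp_c (a point): Stainless tube clamp lying flat: a ring of 54 mm outer diameter, 14 mm high, with a brass wing nut and bolt on one side, 54x73 mm over all, 0.1 kg. Point: centre of the ring, 7 mm above its underside. z up; the nut lies to its -y, reaching 46 mm from this point. Easily gripped across the ring along its x (54 mm).
- short_ferrule_c (a point): Short stainless clamp ferrule, standing on its narrow tube end with the wide flange on top: 30 mm high, flange 46 mm in diameter from about 17 to 30 mm above its underside, tube 24 mm in diameter, 0.06 kg. Point: on its axis, 15 mm above its underside. z up.
- brass_nozzle_c (a point): Brass-coloured (pale yellow) gas nozzle, a round tube standing on end, 26 mm in diameter, 56 mm high, 0.07 kg. Point: on its axis, half-way up (28 mm). z up.
- tall_ferrule_c (a point): Look-alike, to be left: tall stainless ferrule standing on its wide flange, 44 mm in diameter at the foot, 24 mm tube above, 55 mm high. Point: on its axis, 27.5 mm up. z up.
- steel_sleeve_c (a point): Look-alike, to be left: dark steel sleeve (almost black), straight tube standing on end, 26 mm in diameter, 56 mm high. Point: on its axis, 28 mm up. z up.
- blue_mat (a point): Blue mat in the kitting tray, 92x92x3 mm; point: centre of its top face, 7 mm above the table; x, y along its sides, z up. The tray: fixed, aluminium, 222x222 mm, two by two bays of 104x104 mm, one mat in each (centres 108 mm apart), ribs 2 mm and outer rim 6 mm higher than the mats. Which colour is in which bay changes; the tray is turned up to 0.3 rad.
- green_mat (a point): Green mat in the kitting tray, 92x92x3 mm; point: centre of its top face, 7 mm above the table; x, y along its sides, z up.
- yellow_mat (a point): Yellow mat in the kitting tray, 92x92x3 mm; point: centre of its top face, 7 mm above the table; x, y along its sides, z up.
- red_mat (a point): Red mat in the kitting tray, 92x92x3 mm; point: centre of its top face, 7 mm above the table; x, y along its sides, z up.

How it is judged:
By the outcome, as a careful person would: the job done as asked, in the order asked, and still so for the second after the job is handed in, with the robot touching nothing.
It also fails if it takes over 102 s, if anything falls off the work surface, if the arm or the gripper's body presses on something with over 40 N, if the wrist force passes 120 N, or if a joint passes its speed limit or range.

## Working session

There is one attempt and no reset: what is moved stays moved. The work goes in short steps, Python scripts to look and compute and a tool call to move; the robot and the scene stay as the last step left them, time stands still between calls to the robot, and variables do not carry over. Pictures are saved under pics/ and viewed, at most 14 in all, crops included, and the job is handed in when it is done.

Besides the shell and the picture viewer there is one more tool, called as a command line: name --argument value ..., lists and objects as JSON in quotes. jog_arm: Moves the arm, as the interface text tells. Its arguments: {"type":"object","properties":{"deltas":{"type":"array"},"squeeze":{"type":"number"}},"required":["deltas"]}

```bash
mkdir -p pics; python3 - <<'E'
from workcell import readout, read_camera
import cv2,numpy as np
for n in("scene","side","wrist"):
    c=read_camera(n);cv2.imwrite(f"pics/{n}0.png",c["color"])
    print(n,{k:np.round(v,4).tolist() for k,v in c.items() if k!="color"})
print(readout.read_state())
E
```

```text
scene {'fx': 474.1218, 'fy': 474.1218, 'cx': 287.1155, 'cy': 209.1753, 'dist': [-0.1477, 0.0, 0.0, 0.0, 0.0], 'origin': [0.1055, 0.7381, 0.6564], 'attitude': [-0.6347, 2.512, -1.3139]}
side {'fx': 447.2471, 'fy': 447.2471, 'cx': 287.0245, 'cy': 208.1841, 'dist': [-0.0819, 0.0, 0.0, 0.0, 0.0], 'origin': [0.2344, -0.8281, 0.4971], 'attitude': [-2.0434, 0.3443, -0.2026]}
wrist {'fx': 296.3156, 'fy': 296.3156, 'cx': 280.2085, 'cy': 210.0895, 'dist': [0.0126, 0.0, 0.0, 0.0, 0.0], 'origin': [0.675, 0.0724, 0.3732], 'attitude': [2.8548, 0.0008, -0.0023]}
{'time': 0.15, 'q': array([-3.68756072e-02,  2.64586215e-01,  1.60506591e+00, -1.48541825e-06,
        1.27373790e+00, -3.68890579e-02]), 'joint_vel': array([ 0.00031363, -0.00208962, -0.00516524, -0.00072986, -0.00068051,
       -0.00027098]), 'joint_torque': array([-4.44535381e-04, -5.15905774e+01, -3.67958951e+01, -2.06692371e-04,
        8.09489022e-03,  2.50629785e-05]), 'tool_pos': array([6.74406133e-01, 3.60211751e-05, 2.23440917e-01]), 'tcp_rot': array([-2.22049511e+00, -2.22052594e+00,  1.92223298e-03]), 'wrist_force': array([-0.41873912, -0.53407185, -0.47231365]), 'torque': array([-0.0077557 ,  0.02436027, -0.00577472]), 'grip_force': 0.0, 'width': 0.9993941252856244}
```

View pics/scene0.png

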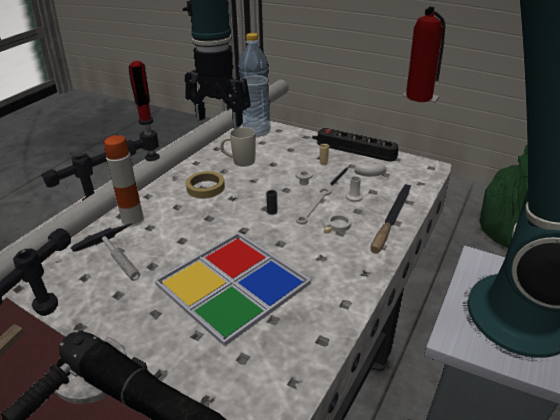

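View pics/wrist0.png

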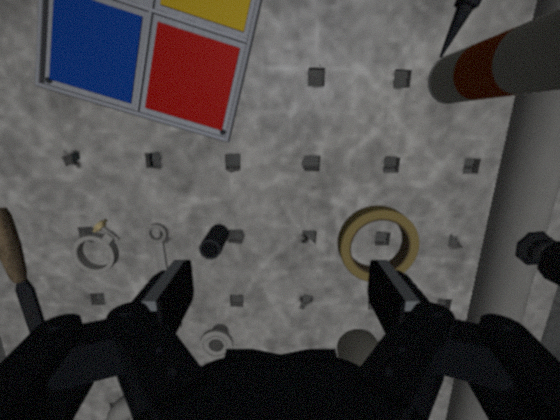

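View pics/side0.png

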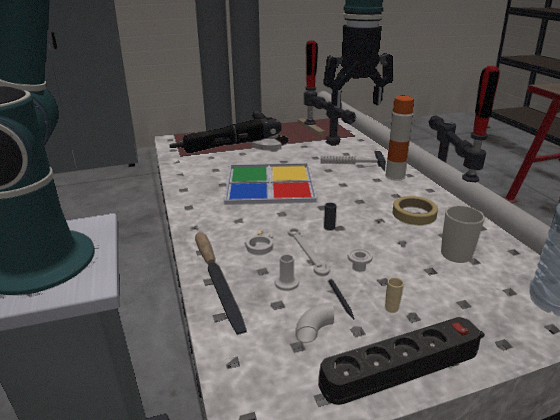

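```bash
cat > h.py <<'E'
import cv2,numpy as np
from scipy.spatial.transform import Rotation as R
from scipy.optimize import least_squares
from workcell import readout, read_camera
def K(c): return np.array([[c["fx"],0,c["cx"]],[0,c["fy"],c["cy"]],[0,0,1.]])
def ray(c,px,z):
    "pixels -> world xy on plane z"
    n=cv2.undistortPoints(np.array(px,float).reshape(-1,1,2),K(c),np.array(c["dist"],float))[:,0]
    d=R.from_rotvec(c["attitude"]).apply(np.c_[n,np.ones(len(n))]); o=np.array(c["origin"])
    return (o+d*((z-o[2])/d[:,2])[:,None])[:,:2]
def proj(c,P):
    r=R.from_rotvec(c["attitude"]).inv(); P=r.apply(np.array(P,float).reshape(-1,3)-c["origin"])
    return cv2.projectPoints(P,np.zeros(3),np.zeros(3),K(c),np.array(c["dist"],float))[0][:,0]
H={"red":[(0,8),(172,180)],"yellow":[(20,32)],"green":[(45,80)],"blue":[(105,125)]}
def mats(c):
    hsv=cv2.cvtColor(c["color"],cv2.COLOR_BGR2HSV);out={}
    for k,rs in H.items():
        m=sum(cv2.inRange(hsv,(a,150,60),(b,255,255)) for a,b in rs)
        n,l,s,ce=cv2.connectedComponentsWithStats(m.astype(np.uint8))
        i=1+np.argmax(s[1:,4]); cs=cv2.findContours((l==i).astype(np.uint8),cv2.RETR_EXTERNAL,cv2.CHAIN_APPROX_NONE)[0]
        w=ray(c,cs[0][:,0],.007); rc=cv2.minAreaRect((w*1e4).astype(np.float32))
        out[k]=(np.array(rc[0])/1e4,np.array(rc[1])/10,rc[2])
    return out
E
python3 - <<'E'
from h import *
import pickle
np.set_printoptions(precision=4,suppress=True)
C={n:read_camera(n) for n in("scene","side","wrist")}
for n in("scene","side"):
    for k,v in mats(C[n]).items(): print(n,k,v)
P={"scene":dict(clamp=((340,222),.01),elbow=((370,170),.025),tall=((355,180),.055),short=((305,174),.03),nozzle=((325,146),.056),sleeve=((272,193),.056)),
"side":dict(clamp=((260,242),.01),elbow=((316,320),.025),tall=((287,257),.055),short=((360,254),.03),nozzle=((396,282),.056),sleeve=((330,206),.056)),
"wrist":dict(clamp=((97,252),.01),short=((217,342),.03),sleeve=((209,247),.056))}
for n in P:
    for k,(p,z) in P[n].items(): print(n,k,ray(C[n],p,z))
a=cv2.resize(C["side"]["color"][215:345,235:415],None,fx=4.4,fy=4.4,interpolation=cv2.INTER_CUBIC)
cv2.imwrite("pics/a.png",a)
b=cv2.resize(C["scene"]["color"][140:240,260:400],None,fx=5.7,fy=5.7,interpolation=cv2.INTER_CUBIC)
cv2.imwrite("pics/b.png",b)
E
```

```text
scene red (array([0.5723, 0.1231]), array([90.4714, 91.7345]), 73.8659896850586)
scene yellow (array([0.6017, 0.227 ]), array([90.4821, 91.2112]), 74.01414489746094)
scene green (array([0.4979, 0.257 ]), array([89.4936, 89.5546]), 73.92928314208984)
scene blue (array([0.4683, 0.1534]), array([90.1377, 90.7497]), 74.0687255859375)
side red (array([0.5719, 0.1206]), array([80.9818, 88.7457]), 75.08631896972656)
side yellow (array([0.6012, 0.2209]), array([85.2128, 87.5509]), 73.52249145507812)
side green (array([0.5087, 0.247 ]), array([73.0072, 66.3946]), 70.61199188232422)
side blue (array([0.4685, 0.1504]), array([80.8484, 88.3437]), 74.80528259277344)
scene clamp [[ 0.4245 -0.0919]]
scene elbow [[ 0.4393 -0.3265]]
scene tall [[ 0.4389 -0.2119]]
scene short [[ 0.5792 -0.2182]]
scene nozzle [[ 0.5796 -0.3411]]
scene sleeve [[ 0.5883 -0.064 ]]
side clamp [[ 0.43   -0.0926]]
side elbow [[ 0.4436 -0.355 ]]
side tall [[ 0.4428 -0.2221]]
side short [[ 0.5852 -0.2235]]
side nozzle [[ 0.5836 -0.3477]]
side sleeve [[ 0.5885 -0.0764]]
wrist clamp [[ 0.4314 -0.0931]]
wrist short [[ 0.5873 -0.2199]]
wrist sleeve [[ 0.5924 -0.066 ]]
```

View pics/a.png

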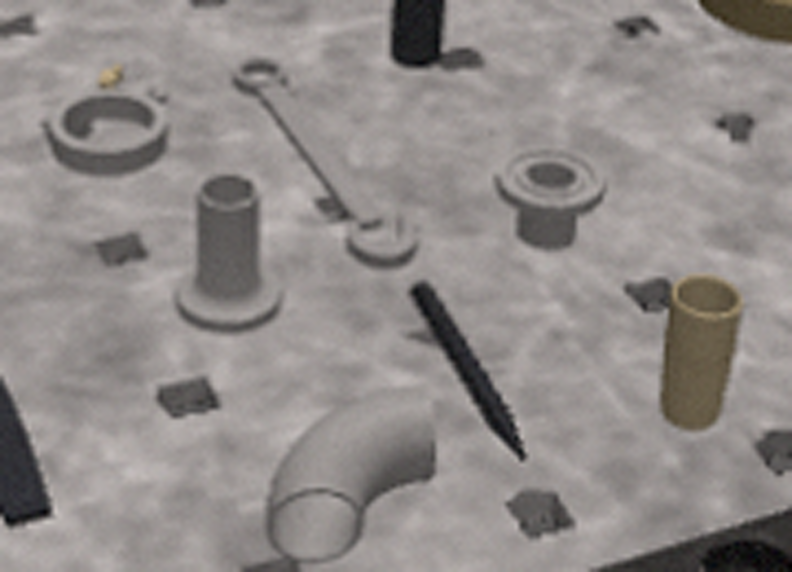

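View pics/b.png

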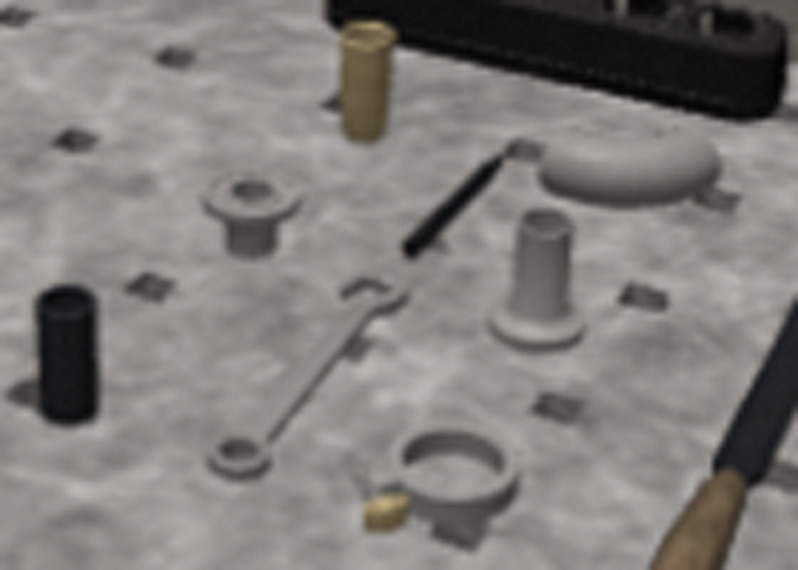

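jog_arm --deltas '[-0.42,-0.175,0,0,0,0,1,-0.42,-0.175,0,0,0,0,1,-0.42,-0.175,0,0,0,0,1,-0.42,-0.175,0,0,0,0,1,-0.42,-0.175,0,0,0,0,1,-0.42,-0.175,0,0,0,0,1,-0.42,-0.175,0,0,0,0,1,-0.42,-0.175,0,0,0,0,1]'

```text
time: 1.1
tool_pos: [0.5201, -0.3709, 0.2246]
tcp_rot: [2.221, 2.221, 0.0]
wrist_force: [0.8, -0.2, -0.3]
width: 1.002
grip_force: 0.0
```

jog_arm --deltas '[-0.05,-0.02,0,0,0,0,1,-0.05,-0.02,0,0,0,0,1,-0.05,-0.02,0,0,0,0,1,-0.05,-0.02,0,0,0,0,1]'

```text
time: 1.5
tool_pos: [0.5014, -0.4183, 0.2243]
tcp_rot: [-2.221, -2.221, -0.001]
wrist_force: [-0.5, -0.5, -0.3]
width: 0.998
grip_force: 0.0
```

```bash
cat >> h.py <<'E'
def snap(name,tag,crop=None,f=1):
    c=read_camera(name); im=c["color"]
    if crop: x0,y0,x1,y1=crop; im=im[y0:y1,x0:x1]
    cv2.imwrite(f"pics/{tag}.png",cv2.resize(im,None,fx=f,fy=f,interpolation=cv2.INTER_CUBIC))
    np.save(f"pics/{tag}.npy",c,allow_pickle=True); return c
def load(tag): return np.load(f"pics/{tag}.npy",allow_pickle=True).item()
E
python3 - <<'E'
from h import *
c=snap("wrist","w1",f=1.4);print(c["origin"],c["attitude"],readout.read_state()["tool_pos"])
E
```

```text
[ 0.50174491 -0.34607574  0.37429138] [2.85569183e+00 5.08072210e-04 6.54710623e-04] [ 0.50173492 -0.4178639   0.22436266]
```

View pics/w1.png

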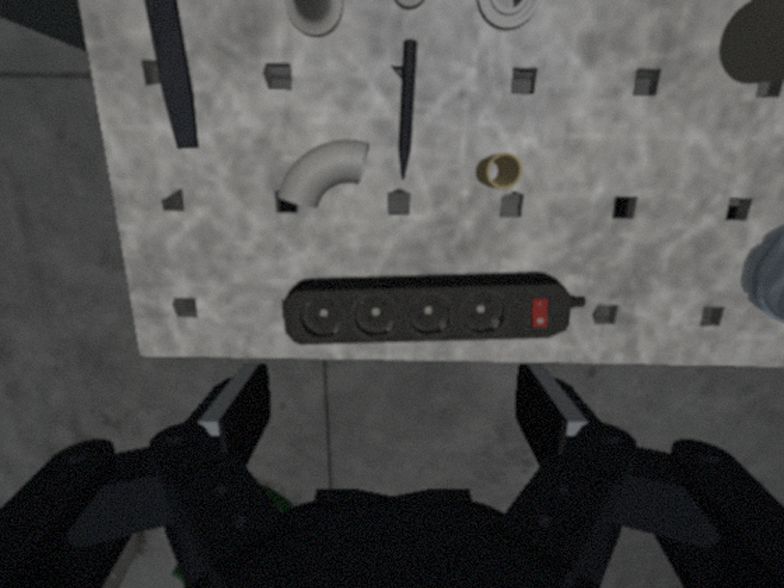

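```bash
cat > m.py <<'E'
from h import *
np.set_printoptions(precision=4,suppress=True)
c=load("w1")
m=np.array([[-30.2,-31.8],[3.8,-31.8],[31.8,30.2],[31.8,-3.8]])/1e3
w=ray(c,np.array([[279,200],[316,207],[368,142],[360,183]])/1.4,.017)
A=m-m.mean(0);B=w-w.mean(0)
a=np.arctan2((A[:,0]*B[:,1]-A[:,1]*B[:,0]).sum(),(A*B).sum())
Rm=np.array([[np.cos(a),-np.sin(a)],[np.sin(a),np.cos(a)]])
t=w.mean(0)-Rm@m.mean(0);print("elbow",t,"yaw deg",np.degrees(a),"res mm",1e3*(w-(m@Rm.T+t)))
print("nozzle top",ray(c,[[507/1.4,170/1.4]],.056),"bottom",ray(c,[[491/1.4,171/1.4]],0.0))
im=cv2.resize(c["color"],None,fx=4,fy=4,interpolation=cv2.INTER_CUBIC)
th=np.linspace(np.pi/2,np.pi,15)
for r in(28,45,62):
  P=np.c_[31.8+r*np.cos(th),-31.8+r*np.sin(th)]/1e3@Rm.T+t
  q=proj(c,np.c_[P,np.full(15,.017)])
  cv2.polylines(im,[np.int32(q*4)],0,(0,0,255),1)
th=np.linspace(0,2*np.pi,40)
n0=ray(c,[[507/1.4,170/1.4]],.056)[0]
for z in(0,.056): cv2.polylines(im,[np.int32(4*proj(c,np.c_[n0[0]+.013*np.cos(th),n0[1]+.013*np.sin(th),np.full(40,z)]))],0,(0,0,255),1)
cv2.imwrite("pics/ov.png",im[320:680,740:1540])
E
python3 m.py
```

```text
elbow [ 0.4436 -0.3439] yaw deg -14.244415429831848 res mm [[ 0.1684 -1.4215]
 [-2.0324  1.2249]
 [ 0.3392 -0.383 ]
 [ 1.5248  0.5796]]
nozzle top [[ 0.586  -0.3447]] bottom [[ 0.5871 -0.3452]]
```

View pics/ov.png

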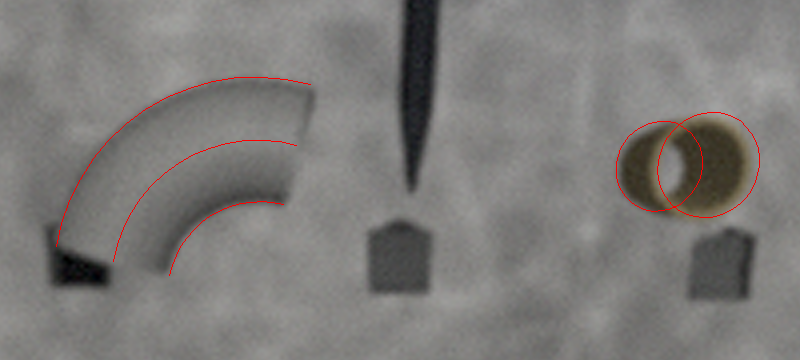

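jog_arm --deltas '[0.075,-0.058,0.124,0,0,59,0.4,0.075,-0.058,0.124,0,0,59,0.4,0.075,-0.058,0.124,0,0,59,0.4,0.075,-0.058,0.124,0,0,59,0.4,0.075,-0.058,0.124,0,0,59,0.4,0.075,-0.058,0.124,0,0,59,0.4,0.075,-0.058,0.124,0,0,59,0.4,0.075,-0.058,0.124,0,0,59,0.4]' --squeeze 40

```text
time: 2.35
tool_pos: [0.444, -0.3426, 0.1007]
tcp_rot: [3.026, 0.843, 0.0]
wrist_force: [-0.1, 1.2, 0.0]
width: 0.699
grip_force: 0.0
```

```bash
cat >> h.py <<'E'
def go(x,y,z,yaw=None):
    "tool-frame shift (and z turn, deg) to reach world x,y,z with tool-y heading yaw (deg)"
    s=readout.read_state(); r=R.from_rotvec(s["tcp_rot"]); M=r.as_matrix()
    h=np.degrees(np.arctan2(M[1,1],M[0,1]))
    d=r.inv().apply(np.array([x,y,z])-s["tool_pos"])
    print("pos",s["tool_pos"].round(4),"yaw",h.round(1),"tiltz",M[:,2].round(3),"shift",d.round(4),"turn",None if yaw is None else round(h-yaw,1),"q",s["q"].round(2))
E
python3 -c "
from h import *
go(.443,-.3445,.022,-59.2)"
```

```text
pos [ 0.444  -0.3426  0.1007] yaw -58.9 tiltz [ 0.  0. -1.] shift [-0.0019  0.0011  0.0787] turn 0.3 q [-0.7   0.16  1.97  0.    1.01  0.33]
```

jog_arm --deltas '[0,0,0.04,0,0,0,0.4,0,0,0.07,0,0,0,0.4,0,0,0.078,0,0,0,0.4,0,0,0.078,0,0,0,0.4,0,0,0.078,0,0,0,-1,0,0,0.078,0,0,0,-1,0,0,0.078,0,0,0,-1,0,0,0.078,0,0,0,-1]'

```text
time: 3.15
tool_pos: [0.4448, -0.3458, 0.0261]
tcp_rot: [3.024, 0.839, 0.003]
wrist_force: [-2.1, 2.7, 9.5]
width: 0.02
grip_force: 3.6
```

jog_arm --deltas '[0,0,0,0,0,0,-1,0,0,0,0,0,0,-1,0,0,0,0,0,0,-1,0,0,0,0,0,0,-1]'

```text
time: 3.55
tool_pos: [0.4451, -0.3461, 0.0263]
tcp_rot: [3.023, 0.839, 0.004]
wrist_force: [-2.3, 1.6, 13.3]
width: 0.006
grip_force: 6.6
```

```bash
python3 - <<'E'
from h import *
a=read_camera("side");b=read_camera("wrist");c=read_camera("scene")
A=cv2.resize(a["color"][200:380,220:420],(400,360));B=cv2.resize(c["color"][100:280,270:470],(400,360))
cv2.imwrite("pics/c1.png",np.hstack([A,B]));
E
```

```text
(no output)
```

View pics/c1.png

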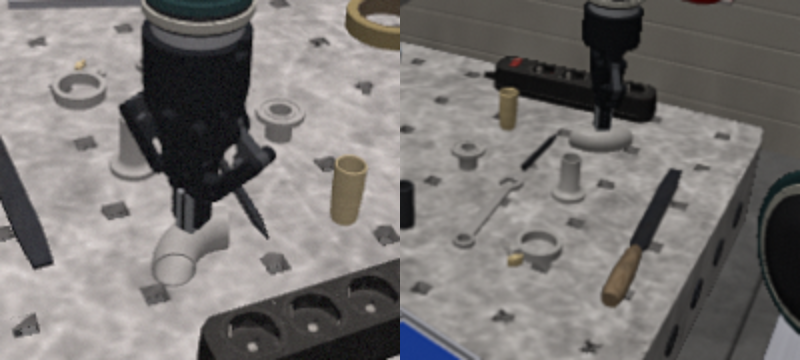

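```bash
python3 - <<'E'
from h import *
np.set_printoptions(precision=4,suppress=True)
a=read_camera("side");w=read_camera("wrist");b=read_camera("scene")
print("mouth from side",ray(a,[[307,334]],.017))
th=np.radians(-14.2);Rm=np.array([[np.cos(th),-np.sin(th)],[np.sin(th),np.cos(th)]])
print("mouth from fit",np.array([.4434,-.3442])+Rm@[-.0132,-.0318])
s=readout.read_state();p=s["tool_pos"]
print(p,"tip px side",proj(a,p-[0,0,.017]),"tcp",proj(a,p),"scene",proj(b,p-[0,0,.017]))
e=np.array([.4434,-.3442,.017]); print(proj(a,[e,e+[0,0,.017]]),proj(b,[e,e+[0,0,.017]]))
cv2.imwrite("pics/w2.png",np.hstack([w["color"][200:420,130:430],cv2.resize(a["color"][260:350,270:370],(300,220),interpolation=2)]))
E
```

```text
mouth from side [[ 0.423  -0.3706]]
mouth from fit [ 0.4228 -0.3718]
[ 0.445  -0.3461  0.0263] tip px side [[314.3883 323.697 ]] tcp [[314.7107 315.4328]] scene [[370.0155 171.3392]]
[[313.0909 319.3887]
 [313.3974 311.0324]] [[370.5856 169.3215]
 [371.1413 163.8352]]
```

View pics/w2.png

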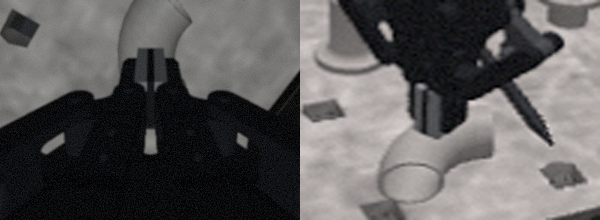

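```bash
python3 - <<'E'
from workcell import bot
print({k:getattr(bot,k) for k in dir(bot) if not k.startswith('_')})
E
```

```text
{'MotionError': <class 'workcell.MotionError'>, 'tip_extent': 0.017}
```

jog_arm --deltas '[0,0,-0.01,0,0,0,-1,0,0,-0.02,0,0,0,-1,0,0,-0.03,0,0,0,-1,0,0,-0.03,0,0,0,-1]'

```text
time: 4.25
tool_pos: [0.4444, -0.3453, 0.0547]
tcp_rot: [3.024, 0.839, 0.003]
wrist_force: [-0.2, -0.1, -0.1]
width: -0.001
grip_force: 0.0
```

```bash
python3 - <<'E'
from h import *
a=read_camera("side");w=read_camera("wrist")
s=readout.read_state();print(s["tool_pos"],s["width"],s["grip_force"],s["wrist_force"])
cv2.imwrite("pics/w3.png",np.hstack([w["color"][140:360,130:430],cv2.resize(a["color"][260:350,270:370],(300,220),interpolation=2)]))
E
```

```text
[ 0.44337031 -0.34442808  0.05294696] 0.0009564064314332566 0.0 [-0.34128156  0.41447331 -0.32319897]
```

View pics/w3.png

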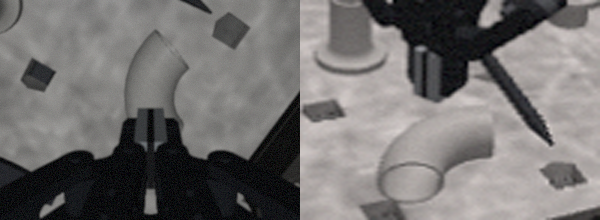

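jog_arm --deltas '[0,0,0,0,0,0,0.4,0,0,0,0,0,0,0.4,0,0,0,0,0,0,0.4,0,0,0.015,0,0,0,0.4,0,0,0.025,0,0,0,0.4,0,0,0.032,0,0,0,0.4,0,0,0.034,0,0,0,0.4,0,0,0.034,0,0,0,0.4]'

```text
time: 5.15
tool_pos: [0.4426, -0.3438, 0.0175]
tcp_rot: [-3.026, -0.839, 0.001]
wrist_force: [0.7, 0.7, 0.3]
width: 0.699
grip_force: 0.0
```

jog_arm --deltas '[0,0,0.003,0,0,0,0.4,0,0,0.006,0,0,0,0.4,0,0,0.006,0,0,0,0.4]'

```text
time: 5.45
tool_pos: [0.443, -0.3441, 0.0123]
tcp_rot: [-3.027, -0.84, 0.0]
wrist_force: [-0.4, 0.4, -0.2]
width: 0.7
grip_force: 0.0
```

```bash
python3 - <<'E'
from h import *
a=snap("side","s4");b=snap("scene","c4")
s=readout.read_state();print(s["tool_pos"],s["width"],s["wrist_force"])
A=cv2.resize(a["color"][260:350,260:380],(800,600),interpolation=2)
cv2.imwrite("pics/s4.png",A)
E
```

```text
[ 0.44319786 -0.34427307  0.01259781] 0.699320841507229 [ 0.54457094 -0.32892939  0.34042459]
```

View pics/s4.png

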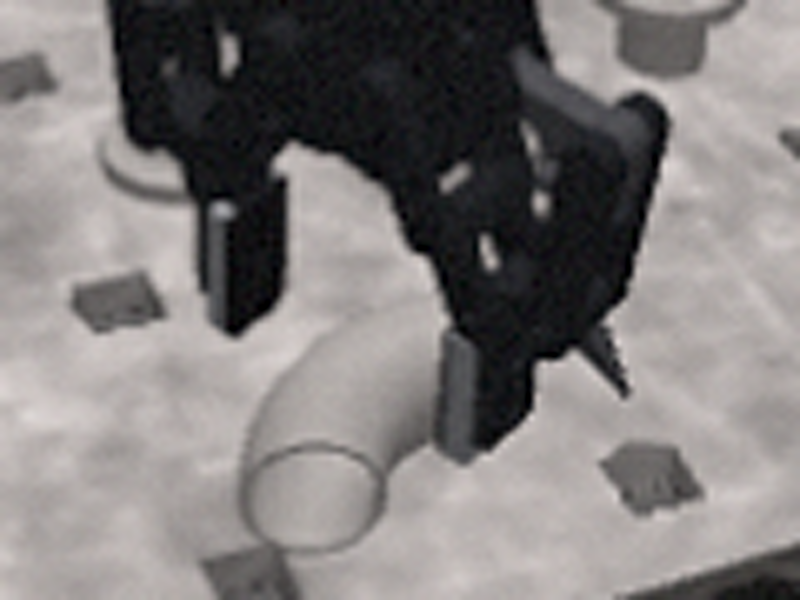

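```bash
python3 - <<'E'
from h import *
a=load("s4")
for d in(.030,.04):
  for w in(-.011,.011):
    for z in(0,.01,.02,.03):
      xy=np.array([.4432,-.3443])+d*np.array([.515,-.857])+w*np.array([.857,.515]); print(d,w,z,proj(a,[*xy,z]).round(1))
E
```

```text
0.03 -0.011 0 [[324.1 340.4]]
0.03 -0.011 0.01 [[324.3 335.5]]
0.03 -0.011 0.02 [[324.6 330.6]]
0.03 -0.011 0.03 [[324.9 325.6]]
0.03 0.011 0 [[332.4 332.4]]
0.03 0.011 0.01 [[332.7 327.6]]
0.03 0.011 0.02 [[333.  322.8]]
0.03 0.011 0.03 [[333.4 317.8]]
0.04 -0.011 0 [[329.5 343.4]]
0.04 -0.011 0.01 [[329.8 338.6]]
0.04 -0.011 0.02 [[330.1 333.7]]
0.04 -0.011 0.03 [[330.4 328.7]]
0.04 0.011 0 [[337.7 335.3]]
0.04 0.011 0.01 [[338.1 330.5]]
0.04 0.011 0.02 [[338.5 325.7]]
0.04 0.011 0.03 [[338.8 320.7]]
```

jog_arm --deltas '[0,0,0.008,0,0,0,0.4,0,0,0.014,0,0,0,0.4,0,0,0.018,0,0,0,0.4,0,0,0.018,0,0,0,0.4]'

```text
time: 5.95
tool_pos: [0.4424, -0.3436, -0.0067]
tcp_rot: [-3.026, -0.839, 0.002]
wrist_force: [0.1, 0.4, -0.4]
width: 0.699
grip_force: 0.0
```

jog_arm --deltas '[0,0,0,0,0,0,-0.2,0,0,0,0,0,0,-0.2,0,0,0,0,0,0,-1,0,0,0,0,0,0,-1,0,0,0,0,0,0,-1]'

```text
time: 6.45
tool_pos: [0.4433, -0.3444, -0.0052]
tcp_rot: [3.027, 0.84, 0.0]
wrist_force: [-0.7, 0.4, 2.1]
width: 0.398
grip_force: 38.0
```

jog_arm --deltas '[0,0,-0.03,0,0,0,-1,0,0,-0.08,0,0,0,-1,0,0,-0.126,0,0,0,-1,0.02,-0.03,-0.15,0,0,0,-1,0.245,-0.394,-0.206,0,0,0,-1,0.245,-0.394,-0.206,0,0,0,-1,0.245,-0.394,-0.206,0,0,0,-1,0.245,-0.394,-0.206,0,0,0,-1]'

```text
time: 7.25
tool_pos: [0.4466, -0.1081, 0.1704]
tcp_rot: [-3.027, -0.838, -0.0]
wrist_force: [0.7, 0.1, -1.7]
width: 0.398
grip_force: 38.7
```

```bash
python3 -c "
from h import *
go(.45,.12,.2,-59)"
```

```text
pos [ 0.4466 -0.1081  0.1704] yaw -59.1 tiltz [ 0.  0. -1.] shift [ 0.1202 -0.1939 -0.0296] turn -0.1 q [-0.29 -0.11  2.11  0.    1.14  0.74]
```

jog_arm --deltas '[0.12,-0.194,-0.03,0,0,0,-1,0.12,-0.194,-0.03,0,0,0,-1,0.12,-0.194,-0.03,0,0,0,-1,0.12,-0.194,-0.03,0,0,0,-1,0.12,-0.194,-0.03,0,0,0,-1,0.12,-0.194,-0.03,0,0,0,-1,0.12,-0.194,-0.03,0,0,0,-1]'

```text
time: 7.95
tool_pos: [0.4498, 0.1185, 0.2]
tcp_rot: [3.026, 0.843, -0.001]
wrist_force: [1.0, -0.2, -2.4]
width: 0.397
grip_force: 38.8
```

```bash
python3 - <<'E'
from h import *
c=snap("wrist","w5")
for k,v in mats(c).items(): print(k,v)
go(.4683,.153,.1,-59)
E
```

```text
red (array([0.57260381, 0.11993264]), array([90.82969971, 90.4571228 ]), 73.88563537597656)
yellow (array([0.60254395, 0.22409502]), array([90.02577515, 90.3145874 ]), 73.6305160522461)
green (array([0.4985167 , 0.25433875]), array([89.34186401, 90.00462036]), 73.57555389404297)
blue (array([0.46901963, 0.15049414]), array([89.90672607, 89.71760254]), 73.67103576660156)
pos [0.4497 0.1177 0.1998] yaw -59.0 tiltz [-0.001 -0.001 -1.   ] shift [ 0.0342 -0.0206  0.0998] turn 0.0 q [ 0.2  -0.12  2.06 -0.    1.2   1.23]
```

jog_arm --deltas '[0.033,-0.017,0.04,0,0,0,-1,0.033,-0.017,0.08,0,0,0,-1,0.033,-0.017,0.12,0,0,0,-1,0.033,-0.017,0.16,0,0,0,-1,0.033,-0.017,0.18,0,0,0,-1,0.033,-0.017,0.18,0,0,0,-1,0.033,-0.017,0.18,0,0,0,-1]'

```text
time: 8.7
tool_pos: [0.4698, 0.1485, 0.0203]
tcp_rot: [3.028, 0.837, -0.002]
wrist_force: [-0.6, -0.2, -2.1]
width: 0.401
grip_force: 38.9
```

```bash
python3 -c "
from h import *
go(.469,.1505,.0025,-59)"
```

```text
pos [0.4698 0.1485 0.0203] yaw -59.1 tiltz [-0.001 -0.    -1.   ] shift [ 0.0003 -0.0022  0.0178] turn -0.1 q [ 0.26  0.15  2.16 -0.    0.83  1.29]
```

jog_arm --deltas '[0,-0.001,0.009,0,0,0,-1,0,-0.001,0.014,0,0,0,-1,0,-0.001,0.017,0,0,0,-1,0,-0.001,0.018,0,0,0,-1,0,-0.001,0.018,0,0,0,-1]'

```text
time: 9.2
tool_pos: [0.4693, 0.1507, 0.0025]
tcp_rot: [3.027, 0.84, 0.0]
wrist_force: [0.1, 0.4, -2.4]
width: 0.398
grip_force: 38.9
```

jog_arm --deltas '[0,0,0,0,0,0,0,0,0,0,0,0,0,0.3,0,0,0,0,0,0,0.4,0,0,-0.03,0,0,0,0.4,0,0,-0.08,0,0,0,0.4,0,0,-0.13,0,0,0,0.4,0,0,-0.18,0,0,0,1,0,0,-0.2,0,0,0,1]'

```text
time: 10.0
tool_pos: [0.4724, 0.1514, 0.2089]
tcp_rot: [3.027, 0.84, 0.015]
wrist_force: [0.7, -0.2, 0.1]
width: 0.996
grip_force: 0.0
```

```bash
python3 -c "
from h import *
go(.46,-.17,.2,0)"
```

```text
pos [0.4724 0.1514 0.2089] yaw -59.0 tiltz [ 0.01   0.003 -1.   ] shift [-0.1763  0.2691  0.008 ] turn -59.0 q [ 0.26 -0.07  2.    0.    1.2   1.29]
```

jog_arm --deltas '[-0.176,0.269,0,0,0,-59,1,-0.176,0.269,0,0,0,-59,1,-0.176,0.269,0,0,0,-59,1,-0.176,0.269,0,0,0,-59,1,-0.176,0.269,0,0,0,-59,1,-0.176,0.269,0,0,0,-59,1,-0.176,0.269,0,0,0,-59,1,-0.176,0.269,0,0,0,-59,1]'

```text
time: 10.8
tool_pos: [0.4567, -0.174, 0.2029]
tcp_rot: [2.217, 2.223, -0.001]
wrist_force: [-0.2, 0.9, -0.1]
width: 1.001
grip_force: 0.0
```

jog_arm --deltas '[0,0,0,0,0,0,1,0,0,0,0,0,0,1]'

```text
time: 11.0
tool_pos: [0.4568, -0.1706, 0.2024]
tcp_rot: [-2.225, -2.217, -0.001]
wrist_force: [-0.9, 0.6, -0.3]
width: 1.0
grip_force: 0.0
```

```bash
python3 - <<'E'
from h import *
c=snap("wrist","w6",(90,0,470,285),2.1)
go(.43,-.093,.1,0)
E
```

```text
pos [ 0.4569 -0.17    0.2024] yaw -0.1 tiltz [-0.     0.001 -1.   ] shift [ 0.0769 -0.027   0.1024] turn -0.1 q [-0.41 -0.08  2.02  0.    1.2  -0.41]
```

View pics/w6.png

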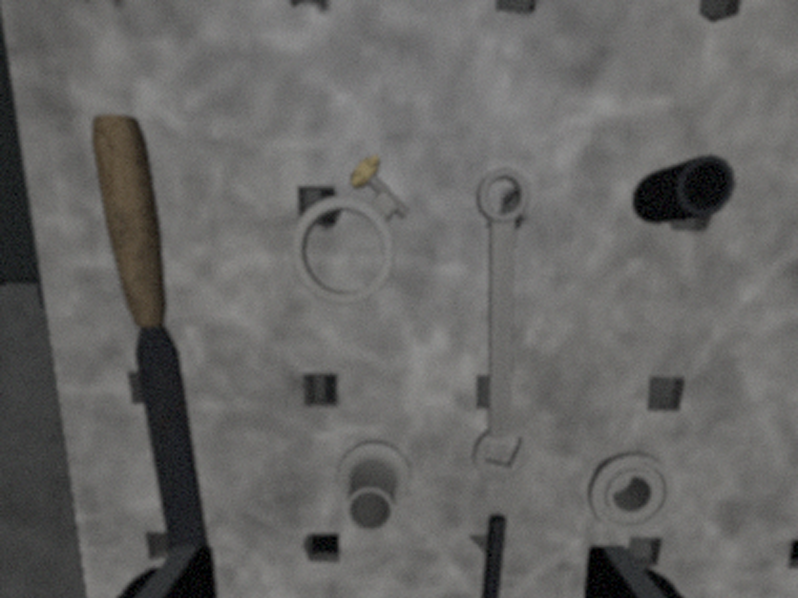

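```bash
python3 - <<'E'
from h import *
np.set_printoptions(precision=4,suppress=True)
c=load("w6")
f=lambda u,v:[(u+.5)/2.1-.5+90,(v+.5)/2.1-.5]
print(ray(c,[f(343,248),f(292,248),f(394,248),f(343,194),f(343,303),f(366,168),f(405,213)],.012))
print(ray(c,[f(627,488),f(588,488),f(667,488),f(627,452),f(627,524)],.03))
g=cv2.resize(cv2.cvtColor(c["color"],cv2.COLOR_BGR2GRAY),None,fx=4,fy=4,interpolation=cv2.INTER_CUBIC); g=cv2.GaussianBlur(g,(9,9),0)
for (u,v),r,z in((f(343,248),(86,112),.012),(f(627,488),(62,90),.03)):
    x0,y0=int(u*4)-150,int(v*4)-150
    h=cv2.HoughCircles(g[y0:y0+300,x0:x0+300],cv2.HOUGH_GRADIENT,1.5,20,param1=60,param2=20,minRadius=r[0],maxRadius=r[1])
    print(None if h is None else [(ray(c,[[(q[0]+x0)/4-.4,(q[1]+y0)/4-.4]],z),q[2]) for q in h[0][:3]])
go(.43,-.093,.1,-20)
E
```

```text
[[ 0.4278 -0.093 ]
 [ 0.4012 -0.0929]
 [ 0.4544 -0.0931]
 [ 0.4286 -0.0668]
 [ 0.427  -0.121 ]
 [ 0.4406 -0.0546]
 [ 0.4602 -0.076 ]]
[[ 0.5823 -0.2202]
 [ 0.5608 -0.2201]
 [ 0.6042 -0.2202]
 [ 0.5802 -0.1994]
 [ 0.5844 -0.2417]]
[(array([[ 0.4291, -0.0954]]), np.float32(87.35)), (array([[ 0.4268, -0.0907]]), np.float32(92.0))]
[(array([[ 0.5849, -0.224 ]]), np.float32(83.9)), (array([[ 0.5795, -0.2212]]), np.float32(63.35))]
pos [ 0.4569 -0.17    0.2024] yaw -0.1 tiltz [-0.     0.001 -1.   ] shift [ 0.0769 -0.027   0.1024] turn 19.9 q [-0.41 -0.08  2.02  0.    1.2  -0.41]
```

jog_arm --deltas '[0.0765,-0.029,0.1,0,0,20,0.6,0.0765,-0.029,0.1,0,0,20,0.6,0.0765,-0.029,0.1,0,0,20,0.6,0.0765,-0.029,0.15,0,0,20,0.6,0.0765,-0.029,0.17,0,0,20,0.6,0.0765,-0.029,0.17,0,0,20,0.6,0.0765,-0.029,0.17,0,0,20,0.6]' --squeeze 40

```text
time: 11.75
tool_pos: [0.4282, -0.0932, 0.0328]
tcp_rot: [-2.572, -1.803, 0.0]
wrist_force: [0.7, -0.3, 0.6]
width: 0.801
grip_force: 0.0
```

```bash
python3 -c "
from h import *
go(.4278,-.0935,-.008,-20)"
```

```text
pos [ 0.4282 -0.0932  0.0328] yaw -19.9 tiltz [-0.  0. -1.] shift [-0.0004 -0.0003  0.0408] turn 0.1 q [-0.27  0.03  2.27  0.    0.85  0.08]
```

jog_arm --deltas '[0,0,0.02,0,0,0,0.6,0,0,0.035,0,0,0,0.6,0,0,0.04,0,0,0,0.5,0,0,0.043,0,0,0,0.5,0,0,0.043,0,0,0,0.5,0,0,0.043,0,0,0,0.5]'

```text
time: 12.35
tool_pos: [0.429, -0.0944, -0.0095]
tcp_rot: [2.572, 1.801, 0.002]
wrist_force: [0.2, -0.5, 0.5]
width: 0.749
grip_force: 0.0
```

jog_arm --deltas '[0,0,0.002,0,0,0,0.5,0,0,0.002,0,0,0,0.5,0,0,0.002,0,0,0,0.5]'

```text
time: 12.65
tool_pos: [0.428, -0.0942, -0.0124]
tcp_rot: [2.573, 1.802, 0.0]
wrist_force: [-0.5, -0.6, -0.7]
width: 0.753
grip_force: 0.0
```

jog_arm --deltas '[0,0,0,0,0,0,0.2,0,0,0,0,0,0,-1,0,0,0,0,0,0,-1,0,0,0,0,0,0,-1]'

```text
time: 13.05
tool_pos: [0.4298, -0.0947, -0.0102]
tcp_rot: [2.572, 1.801, 0.002]
wrist_force: [-3.5, 1.4, 17.8]
width: 0.613
grip_force: 45.6
```

jog_arm --deltas '[0,0,-0.02,0,0,0,-1,0,0,-0.07,0,0,0,-1,0,0,-0.12,0,0,0,-1,0.352,-0.054,-0.15,0,0,0,-1,0.352,-0.054,-0.15,0,0,0,-1,0.352,-0.054,-0.15,0,0,0,-1,0.352,-0.054,-0.15,0,0,0,-1,0.352,-0.054,-0.15,0,0,0,-1]'

```text
time: 13.85
tool_pos: [0.4764, 0.152, 0.1285]
tcp_rot: [2.573, 1.802, -0.0]
wrist_force: [1.0, -1.0, -1.2]
width: 0.611
grip_force: 42.9
```

```bash
python3 -c "
from h import *
go(.4985,.2543,.1,-20)"
```

```text
pos [0.4764 0.152  0.1285] yaw -20.0 tiltz [ 0. -0. -1.] shift [ 0.1037 -0.0143  0.0285] turn -0.0 q [ 0.26  0.02  2.07 -0.    1.05  0.61]
```

jog_arm --deltas '[0.102,-0.014,0,0,0,0,-1,0.102,-0.014,0,0,0,0,-1,0.102,-0.014,0.03,0,0,0,-1,0.102,-0.014,0.07,0,0,0,-1,0.102,-0.014,0.1,0,0,0,-1,0.102,-0.014,0.1,0,0,0,-1,0.102,-0.014,0.1,0,0,0,-1,0.102,-0.014,0.1,0,0,0,-1]'

```text
time: 14.65
tool_pos: [0.5001, 0.2514, 0.0304]
tcp_rot: [2.573, 1.801, 0.005]
wrist_force: [0.1, -0.0, -0.6]
width: 0.608
grip_force: 42.9
```

```bash
python3 -c "
from h import *
go(.4985,.2543,-.002,-20)"
```

```text
pos [0.5001 0.2514 0.0304] yaw -20.0 tiltz [ 0.003  0.001 -1.   ] shift [ 0.0021 -0.0026  0.0324] turn -0.0 q [0.42 0.24 2.02 0.   0.87 0.77]
```

jog_arm --deltas '[0.002,-0.002,0.015,0,0,0,-1,0.002,-0.002,0.025,0,0,0,-1,0.002,-0.002,0.031,0,0,0,-1,0.002,-0.002,0.032,0,0,0,-1,0.002,-0.002,0.032,0,0,0,-1]'

```text
time: 15.15
tool_pos: [0.4967, 0.2532, -0.0031]
tcp_rot: [-2.573, -1.802, 0.002]
wrist_force: [-3.2, -1.2, 7.0]
width: 0.615
grip_force: 47.7
```

jog_arm --deltas '[0,0,0,0,0,0,0.3,0,0,0,0,0,0,0.45,0,0,0,0,0,0,0.45,0,0,-0.02,0,0,0,0.45,0,0,-0.06,0,0,0,0.45,0,0,-0.11,0,0,0,0.45,0,0,-0.16,0,0,0,0.45,0,0,-0.2,0,0,0,0.45]'

```text
time: 15.95
tool_pos: [0.4979, 0.2537, 0.1996]
tcp_rot: [2.573, 1.802, 0.004]
wrist_force: [0.3, 0.8, 0.5]
width: 0.722
grip_force: 0.0
```

```bash
python3 -c "
from h import *
go(.583,-.221,.2,0)"
```

```text
pos [0.4979 0.2537 0.1996] yaw -20.0 tiltz [ 0.003  0.001 -1.   ] shift [-0.417   0.2423 -0.0008] turn -20.0 q [0.43 0.06 1.89 0.   1.19 0.78]
```

jog_arm --deltas '[-0.417,0.242,0.03,0,0,25,0.5,-0.417,0.242,0.03,0,0,25,0.5,-0.417,0.242,0.03,0,0,25,0.5,-0.417,0.242,0.03,0,0,25,0.5,-0.417,0.242,0.03,0,0,25,0.5,-0.417,0.242,0.03,0,0,25,0.5,-0.417,0.242,0.03,0,0,25,0.5,-0.417,0.242,0.03,0,0,25,0.5]'

```text
time: 16.75
tool_pos: [0.5675, -0.1417, 0.1714]
tcp_rot: [2.903, 1.202, 0.001]
wrist_force: [0.6, -0.3, -0.6]
width: 0.749
grip_force: 0.0
```

```bash
python3 -c "
from h import *
go(.583,-.221,.12,-45)"
```

```text
pos [ 0.5675 -0.1417  0.1714] yaw -45.0 tiltz [ 0.  0. -1.] shift [-0.0451  0.0671  0.0514] turn -0.0 q [-0.29  0.13  1.86  0.    1.15  0.5 ]
```

jog_arm --deltas '[-0.044,0.066,0.05,0,0,0,0.5,-0.044,0.066,0.05,0,0,0,0.5,-0.044,0.066,0.08,0,0,0,0.5,-0.044,0.066,0.11,0,0,0,0.5,-0.044,0.066,0.11,0,0,0,0.5,-0.044,0.066,0.11,0,0,0,0.5]'

```text
time: 17.35
tool_pos: [0.5824, -0.2171, 0.061]
tcp_rot: [-2.901, -1.202, 0.002]
wrist_force: [-0.1, 0.3, 0.9]
width: 0.749
grip_force: 0.0
```

```bash
python3 -c "
from h import *
go(.5827,-.2205,-.004,-45)"
```

```text
pos [ 0.5824 -0.2171  0.061 ] yaw -45.0 tiltz [-0.002  0.001 -1.   ] shift [-0.0021  0.0027  0.065 ] turn -0.0 q [-0.4   0.31  1.86 -0.    0.97  0.39]
```

jog_arm --deltas '[-0.001,0.002,0.03,0,0,0,0.5,-0.001,0.002,0.05,0,0,0,0.5,-0.001,0.002,0.065,0,0,0,0.5,-0.001,0.002,0.065,0,0,0,0.5,-0.001,0.002,0.065,0,0,0,0.5]'

```text
time: 17.85
tool_pos: [0.5847, -0.2197, -0.0022]
tcp_rot: [2.901, 1.202, 0.002]
wrist_force: [0.2, 0.0, 0.3]
width: 0.748
grip_force: 0.0
```

jog_arm --deltas '[0,0,0,0,0,0,0.2,0,0,0,0,0,0,0.0,0,0,0,0,0,0,-1,0,0,0,0,0,0,-1,0,0,0,0,0,0,-1]'

```text
time: 18.35
tool_pos: [0.5853, -0.2201, -0.0012]
tcp_rot: [2.9, 1.201, 0.004]
wrist_force: [-1.1, 0.4, 6.4]
width: 0.509
grip_force: 39.7
```

jog_arm --deltas '[0,0,-0.02,0,0,0,-1,0,0,-0.07,0,0,0,-1,0,0,-0.12,0,0,0,-1,0.326,-0.302,-0.15,0,0,0,-1,0.326,-0.302,-0.15,0,0,0,-1,0.326,-0.302,-0.15,0,0,0,-1,0.326,-0.302,-0.15,0,0,0,-1,0.326,-0.302,-0.15,0,0,0,-1]'

```text
time: 19.15
tool_pos: [0.5931, 0.0315, 0.1342]
tcp_rot: [2.902, 1.201, 0.002]
wrist_force: [1.1, 0.6, -0.8]
width: 0.505
grip_force: 40.9
```

```bash
python3 -c "
from h import *
go(.6025,.2241,.12,-45)"
```

```text
pos [0.5931 0.0315 0.1342] yaw -45.0 tiltz [ 0.001  0.    -1.   ] shift [ 0.1427 -0.1296  0.0142] turn -0.0 q [0.01 0.18 1.87 0.   1.08 0.8 ]
```

jog_arm --deltas '[0.142,-0.129,0,0,0,0,-1,0.142,-0.129,0,0,0,0,-1,0.142,-0.129,0,0,0,0,-1,0.142,-0.129,0,0,0,0,-1,0.142,-0.129,0.04,0,0,0,-1,0.142,-0.129,0.08,0,0,0,-1,0.142,-0.129,0.1,0,0,0,-1,0.142,-0.129,0.1,0,0,0,-1]'

```text
time: 19.95
tool_pos: [0.5986, 0.2204, 0.0291]
tcp_rot: [-2.902, -1.203, 0.013]
wrist_force: [-0.2, 0.0, -0.2]
width: 0.505
grip_force: 40.9
```

```bash
python3 -c "
from h import *
go(.6025,.2241,.007,-45)"
```

```text
pos [0.5986 0.2204 0.0291] yaw -45.0 tiltz [-0.008 -0.003 -1.   ] shift [0.0055 0.0003 0.0221] turn 0.0 q [ 0.31  0.38  1.84 -0.    0.93  1.1 ]
```

jog_arm --deltas '[0.004,0,0.008,0,0,0,-1,0.004,0,0.015,0,0,0,-1,0.004,0,0.02,0,0,0,-1,0.004,0,0.02,0,0,0,-1,0.004,0,0.02,0,0,0,-1]'

```text
time: 20.45
tool_pos: [0.6056, 0.2241, 0.014]
tcp_rot: [2.903, 1.202, 0.001]
wrist_force: [-0.4, 0.2, -0.6]
width: 0.501
grip_force: 40.9
```

```bash
python3 -c "
from h import *
go(.6025,.2241,.007,-45)
print(readout.read_state()['wrist_force'])"
```

```text
pos [0.6056 0.2241 0.014 ] yaw -45.0 tiltz [ 0.001  0.    -1.   ] shift [-0.0022 -0.0022  0.007 ] turn -0.0 q [ 0.32  0.41  1.84 -0.    0.9   1.1 ]
[-0.42300697  0.15033167 -0.55940421]
```

jog_arm --deltas '[-0.002,-0.002,0.003,0,0,0,-1,-0.002,-0.002,0.006,0,0,0,-1,-0.002,-0.002,0.007,0,0,0,-1,-0.002,-0.002,0.007,0,0,0,-1]'

```text
time: 20.85
tool_pos: [0.6021, 0.2241, 0.0061]
tcp_rot: [-2.902, -1.202, 0.001]
wrist_force: [-0.2, 0.7, -0.8]
width: 0.503
grip_force: 40.9
```

```bash
python3 -c "
from h import *
a=snap('scene','c7',(150,220,330,355),4.4)
go(.6025,.2241,.007,-45)"
```

```text
pos [0.6023 0.2242 0.0062] yaw -45.0 tiltz [-0. -0. -1.] shift [ 0.0001  0.0002 -0.0008] turn 0.0 q [0.32 0.41 1.84 0.   0.88 1.1 ]
```

View pics/c7.png

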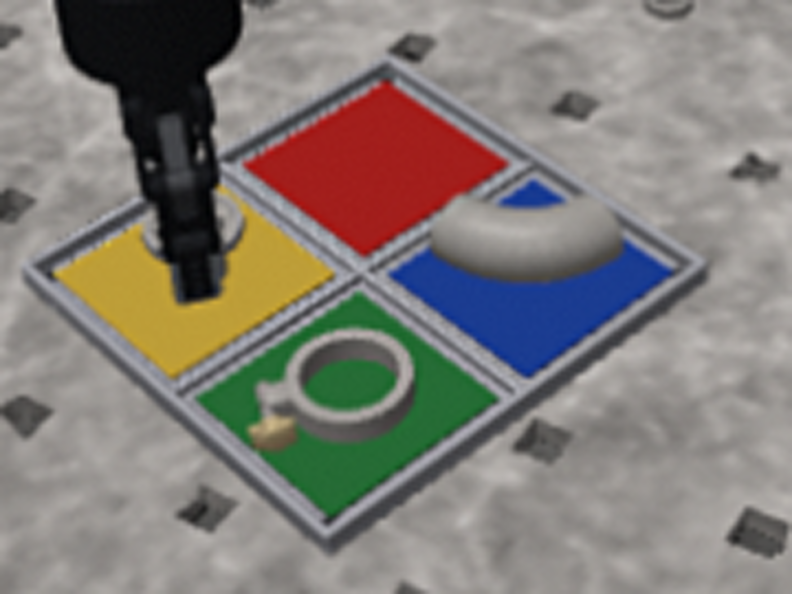

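jog_arm --deltas '[0,0,0,0,0,0,0.2,0,0,0,0,0,0,0.5,0,0,0,0,0,0,0.5,0,0,-0.02,0,0,0,0.5,0,0,-0.06,0,0,0,0.5,0,0,-0.11,0,0,0,0.5,0,0,-0.16,0,0,0,0.5,0,0,-0.2,0,0,0,0.5]'

```text
time: 21.7
tool_pos: [0.6032, 0.2244, 0.2101]
tcp_rot: [2.902, 1.202, 0.005]
wrist_force: [1.2, 0.7, 0.3]
width: 0.753
grip_force: 0.0
```

```bash
python3 -c "
from h import *
go(.5845,-.345,.2,-45)"
```

```text
pos [0.6032 0.2244 0.2101] yaw -45.0 tiltz [ 0.003  0.001 -1.   ] shift [-0.4159  0.3894  0.0095] turn -0.0 q [ 0.32  0.21  1.69 -0.    1.23  1.1 ]
```

jog_arm --deltas '[-0.416,0.389,0.03,0,0,0,0.5,-0.416,0.389,0.03,0,0,0,0.5,-0.416,0.389,0.03,0,0,0,0.5,-0.416,0.389,0.03,0,0,0,0.5,-0.416,0.389,0.03,0,0,0,0.5,-0.416,0.389,0.03,0,0,0,0.5,-0.416,0.389,0.03,0,0,0,0.5,-0.416,0.389,0.03,0,0,0,0.5]'

```text
time: 22.5
tool_pos: [0.5887, -0.1771, 0.1857]
tcp_rot: [2.902, 1.202, 0.001]
wrist_force: [0.5, -0.1, 0.6]
width: 0.753
grip_force: 0.0
```

```bash
python3 -c "
from h import *
go(.5845,-.345,.12,-45)"
```

```text
pos [ 0.5887 -0.1771  0.1857] yaw -45.0 tiltz [ 0.001 -0.    -1.   ] shift [-0.1218  0.1157  0.0657] turn -0.0 q [-0.33  0.18  1.78  0.    1.18  0.45]
```

jog_arm --deltas '[-0.121,0.115,0.065,0,0,0,0.3,-0.121,0.115,0.065,0,0,0,0.3,-0.121,0.115,0.065,0,0,0,0.3,-0.121,0.115,0.065,0,0,0,0.3,-0.121,0.115,0.065,0,0,0,0.3,-0.121,0.115,0.065,0,0,0,0.3,-0.121,0.115,0.065,0,0,0,0.3]' --squeeze 30

```text
time: 23.2
tool_pos: [0.5852, -0.3411, 0.121]
tcp_rot: [2.902, 1.203, 0.001]
wrist_force: [0.1, 0.1, -0.3]
width: 0.652
grip_force: 0.0
```

```bash
python3 -c "
from h import *
go(.5845,-.345,.013,-45)"
```

```text
pos [ 0.5852 -0.3411  0.121 ] yaw -45.0 tiltz [ 0.001  0.    -1.   ] shift [-0.0033  0.0022  0.108 ] turn 0.0 q [-0.56  0.34  1.7   0.    1.1   0.22]
```

jog_arm --deltas '[-0.002,0.0015,0.03,0,0,0,0.3,-0.002,0.0015,0.06,0,0,0,0.3,-0.002,0.0015,0.09,0,0,0,0.3,-0.002,0.0015,0.108,0,0,0,0.3,-0.002,0.0015,0.108,0,0,0,0.3,-0.002,0.0015,0.108,0,0,0,0.3]'

```text
time: 23.8
tool_pos: [0.5852, -0.344, 0.0132]
tcp_rot: [2.901, 1.203, 0.001]
wrist_force: [0.4, -0.9, 0.6]
width: 0.651
grip_force: 0.0
```

jog_arm --deltas '[0,0,0,0,0,0,0,0,0,0,0,0,0,-0.3,0,0,0,0,0,0,-1,0,0,0,0,0,0,-1,0,0,0,0,0,0,-1]'

```text
time: 24.3
tool_pos: [0.5857, -0.3452, 0.0144]
tcp_rot: [2.9, 1.201, 0.003]
wrist_force: [-0.3, 1.9, 6.9]
width: 0.297
grip_force: 29.6
```

jog_arm --deltas '[0,0,-0.02,0,0,0,-1,0,0,-0.07,0,0,0,-1,0,0,-0.12,0,0,0,-1,0.32,-0.337,-0.14,0,0,0,-1,0.32,-0.337,-0.14,0,0,0,-1,0.32,-0.337,-0.14,0,0,0,-1,0.32,-0.337,-0.14,0,0,0,-1,0.32,-0.337,-0.14,0,0,0,-1]'

```text
time: 25.1
tool_pos: [0.5773, -0.093, 0.1432]
tcp_rot: [2.903, 1.201, 0.0]
wrist_force: [0.8, -0.0, -1.4]
width: 0.297
grip_force: 29.8
```

```bash
python3 -c "
from h import *
go(.5726,.1199,.15,-45)"
```

```text
pos [ 0.5773 -0.093   0.1432] yaw -45.0 tiltz [ 0.  0. -1.] shift [ 0.1471 -0.154  -0.0068] turn -0.0 q [-0.2   0.16  1.89  0.    1.1   0.58]
```

jog_arm --deltas '[0.146,-0.153,0,0,0,0,-1,0.146,-0.153,0,0,0,0,-1,0.146,-0.153,0,0,0,0,-1,0.146,-0.153,0,0,0,0,-1,0.146,-0.153,0.03,0,0,0,-1,0.146,-0.153,0.07,0,0,0,-1,0.146,-0.153,0.1,0,0,0,-1,0.146,-0.153,0.1,0,0,0,-1]'

```text
time: 25.9
tool_pos: [0.5679, 0.1162, 0.0379]
tcp_rot: [-2.9, -1.202, 0.016]
wrist_force: [-0.9, -0.7, -1.4]
width: 0.296
grip_force: 29.9
```

jog_arm --deltas '[0,0,0,0,0,0,-1,0,0,0,0,0,0,-1]'

```text
time: 26.1
tool_pos: [0.5749, 0.1167, 0.0453]
tcp_rot: [2.902, 1.201, 0.005]
wrist_force: [-0.1, -0.2, -1.0]
width: 0.298
grip_force: 29.9
```

```bash
python3 -c "
from h import *
go(.5726,.1199,.0225,-45)"
```

```text
pos [0.5749 0.1167 0.0453] yaw -45.0 tiltz [ 0.003  0.001 -1.   ] shift [ 0.0006 -0.0039  0.0228] turn -0.0 q [ 0.16  0.27  1.96 -0.    0.91  0.94]
```

jog_arm --deltas '[0.001,-0.002,0.008,0,0,0,-1,0.001,-0.002,0.014,0,0,0,-1,0.001,-0.002,0.018,0,0,0,-1,0.001,-0.002,0.018,0,0,0,-1,0.001,-0.002,0.018,0,0,0,-1]'

```text
time: 26.6
tool_pos: [0.5722, 0.1188, 0.025]
tcp_rot: [-2.902, -1.202, 0.001]
wrist_force: [-0.6, 0.4, -1.3]
width: 0.294
grip_force: 29.9
```

```bash
python3 -c "
from h import *
go(.5726,.1199,.0225,-45);print(readout.read_state()['wrist_force'])"
```

```text
pos [0.5722 0.1188 0.025 ] yaw -45.0 tiltz [-0. -0. -1.] shift [ 0.0011 -0.0005  0.0025] turn -0.0 q [ 0.16  0.29  1.97 -0.    0.88  0.95]
[-0.64828836  0.39151733 -1.32727423]
```

jog_arm --deltas '[0.001,0,0.001,0,0,0,-1,0.001,0,0.002,0,0,0,-1,0.001,0,0.003,0,0,0,-1,0.001,0,0.003,0,0,0,-1]'

```text
time: 27.0
tool_pos: [0.5729, 0.1195, 0.0219]
tcp_rot: [-2.902, -1.202, 0.001]
wrist_force: [-1.1, -0.1, -0.8]
width: 0.291
grip_force: 29.9
```

jog_arm --deltas '[0,0,0,0,0,0,-0.2,0,0,0,0,0,0,0.1,0,0,0,0,0,0,0.3,0,0,0,0,0,0,0.3,0,0,-0.03,0,0,0,0.3,0,0,-0.07,0,0,0,0.3,0,0,-0.12,0,0,0,0.3,0,0,-0.16,0,0,0,0.3]'

```text
time: 27.8
tool_pos: [0.5735, 0.1196, 0.1848]
tcp_rot: [2.902, 1.202, 0.003]
wrist_force: [1.2, -0.0, 1.0]
width: 0.649
grip_force: 0.0
```

jog_arm --deltas '[-0.1,0.1,-0.03,0,0,0,0.3,-0.1,0.1,-0.03,0,0,0,0.3,-0.1,0.1,-0.03,0,0,0,0.3,-0.1,0.1,-0.03,0,0,0,0.3,-0.1,0.1,-0.03,0,0,0,0.3]'

```text
time: 28.3
tool_pos: [0.5731, -0.0228, 0.2125]
tcp_rot: [-2.904, -1.198, -0.001]
wrist_force: [-0.0, 0.4, -0.4]
width: 0.653
grip_force: 0.0
```

```bash
python3 - <<'E'
from h import *
a=snap("scene","c8");w=snap("wrist","w8")
A=cv2.resize(a["color"][150:350,150:400],(450,360),interpolation=2); B=cv2.resize(w["color"],(350,262))
o=np.zeros((360,800,3),np.uint8);o[:,:450]=A;o[:262,450:]=B;cv2.imwrite("pics/f.png",o)
for n,c in(("w",w),("s",a)):
    print({k:(v[0].round(4),v[1].round()) for k,v in mats(c).items()})
print(readout.read_state()["tool_pos"])
E
```

```text
{'red': (array([0.5727, 0.1203]), array([90., 90.])), 'yellow': (array([0.5994, 0.2123]), array([67., 90.])), 'green': (array([0.4994, 0.2535]), array([90., 89.])), 'blue': (array([0.4691, 0.1497]), array([91., 90.]))}
{'red': (array([0.5721, 0.1235]), array([90., 91.])), 'yellow': (array([0.6017, 0.227 ]), array([90., 91.])), 'green': (array([0.498, 0.257]), array([89., 89.])), 'blue': (array([0.4681, 0.1534]), array([90., 91.]))}
[ 0.57267901 -0.02117543  0.21163574]
```

View pics/f.png

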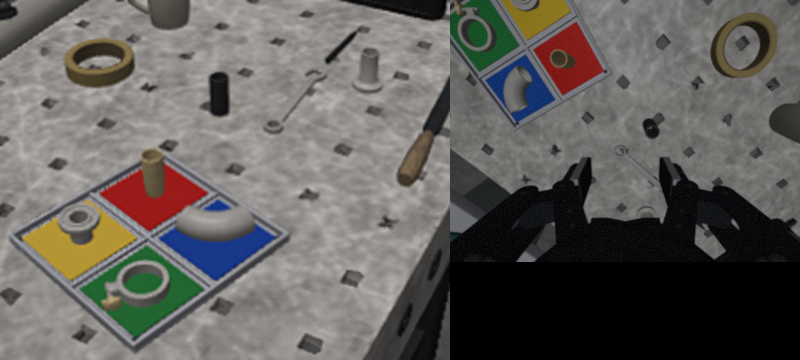

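The last picture shows all four parts upright on their own mats. The tall ferrule, around (369,70), and the dark sleeve, around (219,95), still stand where they were. The arm is clear of everything, so I'm handing in.

```bash
python3 -c "
from workcell import finish_job
print(finish_job())"
```

```text
the job is handed in; nothing more can be done
None
```

The job is handed in at about 28 s on the robot's clock: elbow on blue, clamp on green, short ferrule on yellow and brass nozzle on red, each upright and close to its mat's centre by eye in the last picture, with the tall ferrule and dark sleeve left standing; my first grasp of the elbow closed on top of it (about 13 N, elbow not moved), and the second held.

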